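# Close up the sandwich station

### The arm

A 6-joint arm with a two-finger parallel gripper is mounted at the origin on the work surface. World frame = base frame: x ahead of the robot, y to its left, z up, the work surface at z = 0. Lengths are in mm, angles in rad, forces in N, time in s.
With the tool pointing down it reaches from about 300 to 775 mm from the base axis. Payload 14.6 kg.
Tool frame: the origin (TCP) lies between the finger pads; the fingertips stand 19 mm ahead of it and the grasp point (between the pads) is the TCP; z points along the fingers, y is the line along which they close (so a half turn about z gives the same grasp; the last joint's range is limited). The gripper opens to 94 mm and grips with 3 to 60 N. Pads are 16 mm wide; open, the fingers measure 119 mm over their backs; the gripper's body (75 mm by 177 mm) begins 78 mm behind the grasp point.
Start: joints at [-1.193, 0.3, 1.521, -0, 1.321, -0.067], TCP at [236.644, -496.476, 224.446] pointing down, gripper open.
Joint ranges: [-3.03, 3.03], [-0.79, 2.21], [0.23, 2.52], [-1.04, 4.18], [0, 3.07], [-2.55, 2.55]. Speed limits (rad/s): [2.22, 2.22, 2.57, 3.14, 3.14, 3.14].

### API

Orientations are given as [roll, pitch, yaw] about the fixed x, y, z axes, in that order (R = Rz(yaw) Ry(pitch) Rx(roll)).
In Python, from cell import monitor, imaging, job, find_in, trace gives the robot as it stands. The module is installed in compiled form; this text tells all that it offers.
- The arm moves only by the tool arm_command, never from a script. Its argument "steps" is a list of rows, each a list of 5 numbers: the opening, from 0 (shut) to 1 (fully open), then the shift along the tool's x, y, z in mm, then the turn about the tool's z in degrees. In form: [[gripper, dx, dy, dz, turn], ...]. A call has 1 to 20 rows; each row is the pose to reach, as a shift and turn from the pose commanded when the call began, along the tool's axes at that moment; what a row does not reach only later rows make up. A row lasts 1/8 s, in which the tool goes at most 62.5 mm and 10.7 degrees, less where a joint would pass 70% of its speed; a pose out of reach is approached as far as the arm can. A call with a gripper value outside its range is refused whole. The fingers move at their own pace and stop on an object; "force" is the grip in N (left out, the last holds). Time passes only in rows, so rows that repeat a pose let the fingers close. It gives the time, the measured TCP pose, the force, the opening and the grip force at its end, in the units of the state.
- monitor.read_state(): the state, without advancing time (a new reading comes with each control period).
- imaging.camera(name): name is "scene" or "top" or "wrist"; returns a dict with "img" (384x512x3 uint8, red, green, blue), "mtx" (3x3 intrinsics, pixels), "D" ([k1, k2, p1, p2, k3] as OpenCV has them; the pictures are not rectified), "view" (4x4, takes a point from world to camera coordinates). Camera axes: x right, y down, z forward; pixel columns grow to the right and rows downward; lengths in mm; the calibration is good to about 2 mm. A picture is of the moment at which its call begins. There is no depth.
- job.sign_off(): hands the job in; it is judged then, once.
Trained networks look in a picture, given as the dict that the camera call returned (one of the last four; its "shot" number tells which), for a name from the list of things; names that differ only in an ending like _2 or _b are one class to them, and where a whole thing is asked for, a point or a joint stands for the part that bears it (a point fixed in the world has none). Each returns a list of dicts, best first, with "p" (0 to 1); they miss things now and then, are a little off and sometimes report something else, mostly with a low value. They report only what shows in the picture. A call takes as long as a camera call.
- find_in(picture, target): "rect" ([centre column, centre row, width, height] in pixels, round what is visible of it).
- trace(picture, target): "region" (384x512 bool, what is visible of it) and "rect" ([centre column, centre row, width, height] in pixels, round what is visible of it).
The state is a dict: "clock": time; "joints": joint angles; "qd": joint speeds; "effort": joint torques, N m; "eef_pos": TCP position; "eef_rot": TCP orientation; "wrist_force": force on the tool from outside, world axes, zero at the start; "moment": the same for the moment, N m; "finger_gap": finger opening in mm; "finger_force": force on a finger pad.
Only numpy, scipy, OpenCV 4.12 (cv2) and the standard library are available. Lean on these libraries where they do the work, as an engineer would, in place of code of your own. Each camera call takes 0.05 s, during which the arm holds its last target. There are 200 camera calls.

### The job

Close up the sandwich station: with the fingertips, push the open red-fronted drawer fully home and push the blue lid of the topping box all the way down until it is shut, in either order. Push from the outside without gripping anything, do not slam them, and leave the roll, tomato, pepper mill and other loose things where they are.

Things in the scene. Friction and masses are not known exactly. Their poses are not given: they have to be found in the camera images.
- drawer_unit: fixed low metal drawer unit, 220 mm wide (y), 240 mm deep, 90 mm high, closed on top; origin on the table under the middle of the carcass front; the carcass runs from there 240 mm along its +x, and the drawer comes out along its -x
- drawer_front (a point): point on the outside of the drawer's flat red front, midway across, 61 mm above the table; the front is 216 mm wide, 12 mm thick, spans 12 to 86 mm above the table and has no handle. Its axes are the unit's; the outer face looks to -x and a white panel 180 mm wide lines its inner face. With the drawer shut this point lies 13 mm before (-x of) the unit's origin
- drawer (a joint): how far the drawer stands open, m: 0 fully home against its stop, up to 0.13; it slides with about 2 N of friction and stays where it is left
- topping_box: fixed metal topping box, 160 mm deep (x), 240 mm wide (y), 110 mm high, food inside; origin on the table under its centre; its front faces its -x, the lid's hinge is along the rear (+x) rim
- lid_hinge (a point): middle of the lid's hinge axis, on the rear rim of the topping box, 80 mm along the box's +x from its centre and 110 mm above the table; axes those of the box, the hinge runs along y
- lid_edge (a point): middle of the free edge of the blue lid on its outer (upper when shut) face, 166 mm from the hinge axis; a black tab 70 mm wide reaches 18 mm further. The lid is 244 mm wide and 6 mm thick, its outer face lies 8 mm outside the line from hinge to edge (the plane through the hinge axis). When shut the lid is level, this point towards the robot and 118 mm above the table
- lid (a joint): opening angle of the lid, rad: 0 shut and resting on the box, 1.57 upright; range 0 to 1.6. The hinge is stiff (0.35 N m of friction): the lid stays where it is left and must be pushed all the way down, with about 1 to 3 N near its edge. A white panel 130 x 200 mm lines its inner face
- roll: brown bread roll 45 x 90 x 36 mm on the green board; origin under its centre
- tomato: red tomato, 60 mm across, 45 mm high; origin under its centre
- pepper_mill: dark wooden pepper mill, 42 mm across, 132 mm high; origin under its centre
- bowl: steel bowl, 150 mm across, 70 mm high; origin under its centre
- jar: glass jar with red cap, 68 mm across, 110 mm high; origin under its centre
- rolling_pin: wooden rolling pin, 48 mm thick, 280 mm long with its handles; origin under its middle, length along its x
- cup: white cup, 72 mm across, 85 mm high; origin under its centre

How it is judged (in metres and radians):
At the end, for the whole second after the job is handed in: The drawer is within 5 mm of fully home and the lid within 0.05 rad (about 8 mm at its edge) of shut, both at rest, and every loose thing is within 25 mm of where it began (value of joint drawer below 0.005 m and value of joint lid below 0.05 rad and velocity of joint lid above -0.05 rad/s and velocity of joint drawer above -0.01 m/s and distance of each of roll, tomato, pepper_mill, bowl, jar, rolling_pin, cup from where it was at the start of the episode below 0.025 m); the robot touches nothing.
It fails at once if a loose thing was lifted or shoved (moved over 25 mm) (distance of any of roll, tomato, pepper_mill, bowl, jar, rolling_pin, cup from where it was at the start of the episode above 0.025 m).
It fails at once if the drawer was slammed (over 0.5 m/s) (velocity of joint drawer below -0.5 m/s).
It fails at once if the lid was slammed (over 4 rad/s) (velocity of joint lid below -4 rad/s).
It fails at once if the lid or the drawer front was gripped or pulled: fingers pressed the white panel on its inner side with over 3 N (contact force between the fingers and lid_c0 above 3 N or contact force between the fingers and drawer_c0 above 3 N).
It also fails if it takes over 61 s, if anything falls off the work surface, if the arm or the gripper's body presses on something with over 40 N, if the wrist force passes 120 N, or if a joint passes its speed limit or range.

## Working session

There is one attempt and no reset: what is moved stays moved. The work goes in short steps, Python scripts to look and compute and a tool call to move; the robot and the scene stay as the last step left them, time stands still between calls to the robot, and variables do not carry over. Pictures are saved under pics/ and viewed, at most 10 in all, crops included, and the job is handed in when it is done.

Besides the shell and the picture viewer there is one more tool, called after "Request:" as name(argument=value, ...) on one line, values as JSON. arm_command: Moves the arm, as the interface text tells. Its arguments: {"type":"object","properties":{"steps":{"type":"array","items":{"type":"array","items":{"type":"number"}}},"force":{"type":"number"}},"required":["steps"]}

```bash
mkdir -p pics; python3 - <<'E'
from cell import monitor, imaging, find_in, trace
import cv2,numpy as np
s=monitor.read_state(); print(s)
for n in ("scene","top"):
    p=imaging.camera(n); cv2.imwrite(f"pics/{n}0.png",p["img"][:,:,::-1])
    np.savez(f"{n}0.npz",img=p["img"],mtx=p["mtx"],D=p["D"],view=p["view"])
    print(n,p["mtx"].round(1).tolist(),np.round(p["view"],3).tolist())
    for t in "drawer_unit drawer_front drawer topping_box lid_hinge lid_edge lid roll tomato pepper_mill bowl jar rolling_pin cup".split():
        try:
            r=find_in(p,t); print(t,[(np.round(q["rect"]).tolist(),round(q["p"],2)) for q in r[:2]])
        except Exception as e: print(t,e)
E
```

```text
{'clock': 0.0, 'joints': array([-1.19261228e+00,  3.00474596e-01,  1.52159202e+00, -6.80972293e-06,
        1.32068269e+00, -6.65767957e-02]), 'qd': array([ 0.00146716,  0.00133542,  0.00067216, -0.00062204, -0.00029334,
        0.00153571]), 'effort': array([ 3.07267692e-03, -5.31791639e+01, -3.52731442e+01,  7.09113549e-02,
        2.43796018e-02, -8.73013005e-05]), 'eef_pos': array([ 236.5511653 , -496.26417528,  223.87976776]), 'eef_rot': array([-3.14043813e+00, -7.03679404e-05,  4.44762495e-01]), 'wrist_force': array([ 0.34709781, -0.18651212,  0.60974809]), 'moment': array([-0.00121234, -0.00854208, -0.02513016]), 'finger_force': 0.0, 'finger_gap': 93.63391730519403}
scene [[426.5, 0.0, 249.7], [0.0, 426.5, 200.0], [0.0, 0.0, 1.0]] [[0.868, 0.497, -0.001, -437.699], [0.322, -0.563, -0.761, -89.378], [-0.379, 0.66, -0.649, 1859.429], [0.0, 0.0, 0.0, 1.0]]
drawer_unit [([254.0, 268.0, 111.0, 89.0], 0.68), ([292.0, 162.0, 39.0, 65.0], 0.32)]
drawer_front [([221.0, 247.0, 48.0, 50.0], 0.88)]
drawer [([220.0, 246.0, 43.0, 50.0], 0.66)]
topping_box [([279.0, 173.0, 61.0, 89.0], 0.72)
[... 883 characters left out ...]
.0, 194.0, 59.0, 26.0], 0.74)]
topping_box [([205.0, 189.0, 82.0, 54.0], 0.88)]
lid_hinge [([205.0, 190.0, 79.0, 52.0], 0.62)]
lid_edge [([206.0, 189.0, 82.0, 54.0], 0.65), ([205.0, 168.0, 79.0, 10.0], 0.62)]
lid [([205.0, 168.0, 77.0, 6.0], 0.93), ([398.0, 167.0, 26.0, 21.0], 0.29)]
roll [([263.0, 230.0, 24.0, 18.0], 0.73)]
tomato [([268.0, 202.0, 13.0, 17.0], 0.71), ([399.0, 166.0, 24.0, 25.0], 0.36)]
pepper_mill [([263.0, 180.0, 10.0, 14.0], 0.53)]
bowl [([115.0, 227.0, 45.0, 43.0], 0.86), ([263.0, 181.0, 10.0, 13.0], 0.34)]
jar [([136.0, 172.0, 25.0, 23.0], 0.89)]
rolling_pin [([206.0, 190.0, 78.0, 52.0], 0.41)]
cup [([398.0, 167.0, 27.0, 26.0], 0.79), ([115.0, 228.0, 43.0, 43.0], 0.67)]
```

```bash
python3 - <<'E'
import cv2
a=cv2.imread("pics/top0.png"); b=cv2.imread("pics/scene0.png")
cv2.imwrite("pics/t1.png",cv2.resize(a[120:300,60:460],None,fx=2,fy=2,interpolation=2)) 
cv2.imwrite("pics/s1.png",cv2.resize(b[110:350,80:360],None,fx=2.5,fy=2.5,interpolation=2))
E
```

```text
(no output)
```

View pics/t1.png

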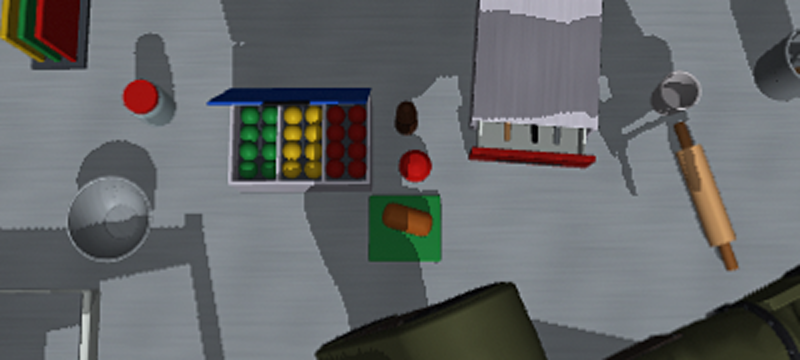

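View pics/s1.png

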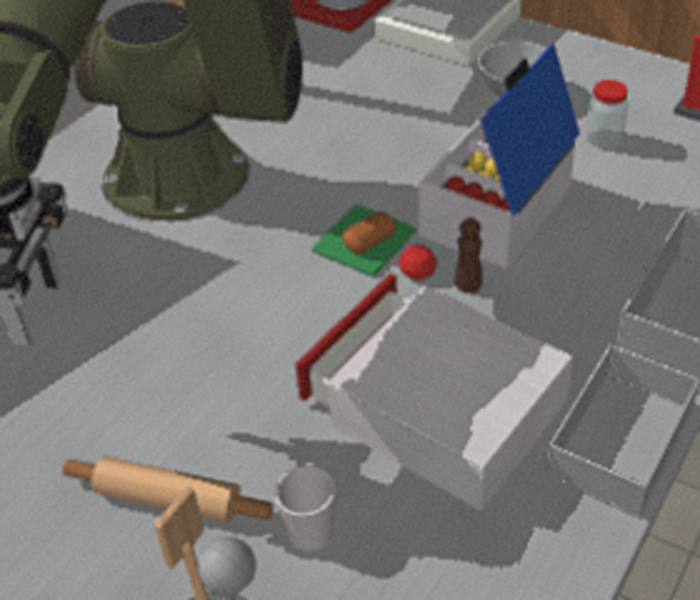

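```bash
cat > fit.py <<'E'
import cv2,numpy as np
from scipy.optimize import minimize
C={n:dict(np.load(n+"0.npz")) for n in("scene","top")}
S=4
def proj(c,P):
    r,_=cv2.Rodrigues(c["view"][:3,:3]); return cv2.projectPoints(np.float64(P),r,c["view"][:3,3],c["mtx"],c["D"])[0][:,0]
def hull(c,P):
    m=np.zeros((384*S,512*S),np.uint8); cv2.fillConvexPoly(m,cv2.convexHull(np.round((proj(c,P)+.5)*S).astype(np.int32)),1); return cv2.resize(m.astype(np.float32),(512,384),interpolation=cv2.INTER_AREA)
def box(x0,x1,y0,y1,z0,z1): return np.array([[x,y,z] for x in(x0,x1) for y in(y0,y1) for z in(z0,z1)],float)
def place(P,x,y,a):
    c,s=np.cos(a),np.sin(a); return P@np.array([[c,-s,0],[s,c,0],[0,0,1]]).T+[x,y,0]
def col(n,h,win):
    hsv=cv2.cvtColor(C[n]["img"],cv2.COLOR_RGB2HSV); H=hsv[...,0].astype(int)
    m=(abs((H-h+90)%180-90)<8)&(hsv[...,1]>130)&(hsv[...,2]>30)
    x0,x1,y0,y1=win; k=np.zeros_like(m); k[y0:y1,x0:x1]=m[y0:y1,x0:x1]; return k.astype(np.float32)
def iou(a,b): return np.minimum(a,b).sum()/np.maximum(a,b).sum()
def run(f,p0,st):
    best=None
    sim=np.vstack([p0]+[np.array(p0)+np.eye(len(p0))[i]*st[i] for i in range(len(p0))])
    r=minimize(f,p0,method="Nelder-Mead",options=dict(initial_simplex=sim,xatol=.005,fatol=1e-5,maxiter=500))
    sim=np.vstack([r.x]+[r.x-np.eye(len(p0))[i]*st[i]*.5 for i in range(len(p0))])
    return minimize(f,r.x,method="Nelder-Mead",options=dict(initial_simplex=sim,xatol=.005,fatol=1e-5,maxiter=500))
E
cat > go.py <<'E'
from fit import *
def ray(n,uv,z):
    c=C[n]; d=cv2.undistortPoints(np.float64([[uv]]),c["mtx"],c["D"])[0,0]; R=c["view"][:3,:3]; o=-R.T@c["view"][:3,3]; v=R.T@[d[0],d[1],1]; return o+v*(z-o[2])/v[2]
print("front0",ray("top",(326,193),86),"box0",ray("top",(210,192),110))
red={"scene":col("scene",0,(190,243,215,275)),"top":col("top",0,(290,362,185,208))}
f0=ray("top",(326,193),86)
F=box(0,12,-108,108,12,86)
def ff(p,ns=("scene","top")): return -sum(iou(hull(C[n],place(F,*p)),red[n]) for n in ns)
r=run(ff,[f0[0],f0[1],0],[15,15,.1]); print("front",r.x,r.fun,[ff(r.x,(n,)) for n in("scene","top")],[m.sum() for m in red.values()])
fx,fy,fa=r.x
blue={"scene":col("scene",110,(260,330,120,200)),"top":col("top",110,(155,255,155,180))}
print([m.sum() for m in blue.values()])
B=ray("top",(210,192),110)
def lidpts(p):
    x,y,a,t=p; L=box(-166,0,-122,122,2,8); c,s=np.cos(t),np.sin(t)
    L=L@np.array([[c,0,s],[0,1,0],[-s,0,c]]).T   # -x rotates up
    return place(L+[80,0,110],x,y,a)
# box silhouette below/around: use rim fit through trace-free union: lid in both + box bottom corners checked later
def fl(p,ns=("scene","top")): return -sum(iou(hull(C[n],lidpts(p)),blue[n]) for n in ns)
for t in(1.2,1.5):
    r=run(fl,[B[0],B[1],0,t],[15,15,.1,.15]); print("lid",r.x,r.fun,[fl(r.x,(n,)) for n in("scene","top")])
for n in C:
    im=C[n]["img"][:,:,::-1].copy()
    big=cv2.resize(im,None,fx=3,fy=3,interpolation=2)
    def dr(P,c): cv2.polylines(big,[cv2.convexHull(np.round((proj(C[n],P)+.5)*3).astype(np.int32))],1,c,1)
    dr(place(F,fx,fy,fa),(0,255,0)); dr(lidpts(r.x),(0,255,255)); dr(place(box(-80,80,-120,120,109,110),*r.x[:3]),(255,255,0)); dr(place(box(-80,80,-120,120,0,110),*r.x[:3]),(255,0,255))
    cv2.imwrite(f"pics/o_{n}.png",big[3*110:3*300,3*130:3*380][:, :] )
E
python3 go.py; python3 -c "
import cv2
a=cv2.imread('pics/o_top.png');print(a.shape)"
```

```text
front0 [ 513.95696874 -212.47031936   86.        ] box0 [518.26732569 187.91931493 110.        ]
front [ 4.95514610e+02 -2.13262841e+02 -8.30084073e-02] -1.1339558362960815 [np.float32(-0.33928013), np.float32(-0.7946757)] [np.float32(282.0), np.float32(351.0)]
[np.float32(1395.0), np.float32(587.0)]
lid [ 5.30482073e+02  1.89991098e+02 -3.82664312e-03  1.21033197e+00] -1.8086981773376465 [np.float32(-0.9275332), np.float32(-0.881165)]
lid [ 5.09359209e+02  1.93431152e+02 -1.31084689e-02  1.44101221e+00] -1.5553991794586182 [np.float32(-0.7348985), np.float32(-0.82050073)]
(570, 750, 3)
```

```bash
sed -i 's/for t in(1.2,1.5)/for t in(1.2,)/; s/p,ns=("scene","top")): return -sum(iou(hull(C\[n\],place(F/p,ns=("top",)): return -sum(iou(hull(C[n],place(F/' go.py; cat >> go.py <<'E'
E
python3 go.py
```

```text
front0 [ 513.95696874 -212.47031936   86.        ] box0 [518.26732569 187.91931493 110.        ]
front [ 4.95979395e+02 -2.13491137e+02 -8.63786586e-02] -0.7940053939819336 [np.float32(-0.3339239), np.float32(-0.7940054)] [np.float32(282.0), np.float32(351.0)]
[np.float32(1395.0), np.float32(587.0)]
lid [ 5.30482073e+02  1.89991098e+02 -3.82664312e-03  1.21033197e+00] -1.8086981773376465 [np.float32(-0.9275332), np.float32(-0.881165)]
```

View pics/o_top.png

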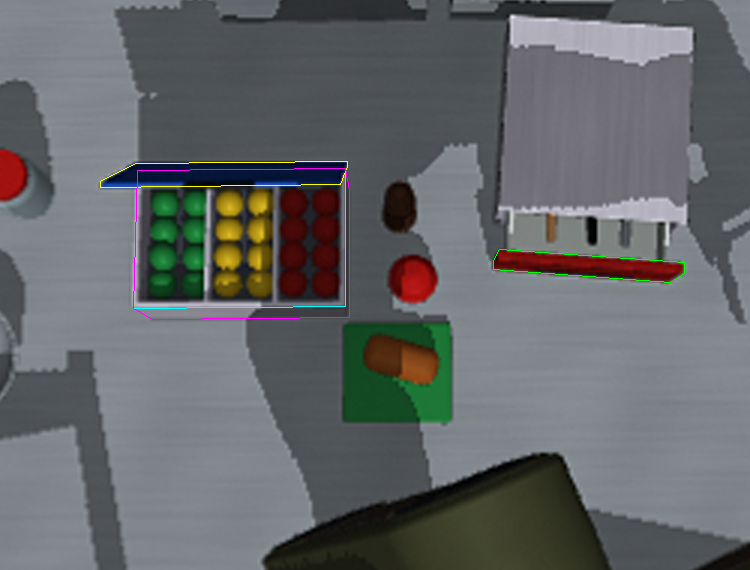

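View pics/o_scene.png

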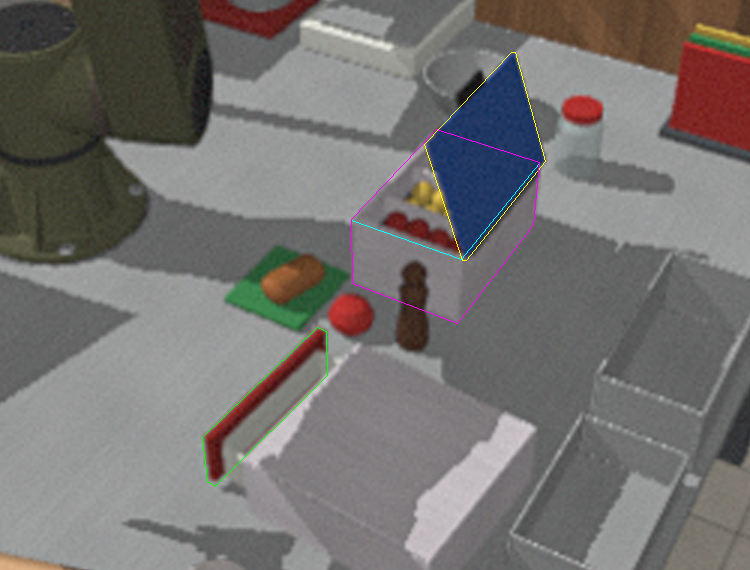

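The overlays fit the picture well. The red front's outer face is at about (496,-213) with yaw -0.086, the box at (530,190) with yaw about 0, and the lid stands at about 1.21 rad. I'll do the drawer first.

Request:
arm_command(steps=[[0,0,0,0,10],[0,30,-18,0,20],[0,65,-40,0,30.4],[0,105,-62,0,30.4],[0,145,-86,0,30.4],[0,185,-110,0,30.4],[0,225,-134,0,30.4],[0,260,-156,0,30.4],[0,297,-178,0,30.4],[0,297,-178,0,30.4],[0,297,-178,40,30.4],[0,297,-178,80,30.4],[0,297,-178,120,30.4],[0,297,-178,145,30.4],[0,297,-178,160,30.4],[0,297,-178,160,30.4]], force=10)

```text
clock: 3.5
eef_pos: [427.8, -208.3, 64.1]
eef_rot: [-3.141, 0.001, -0.086]
wrist_force: [0.3, 0.5, -0.4]
finger_gap: 0.6
finger_force: 0.0
```

```bash
cat >> go.py <<'E'
u=[ray("top",(130+a/3,110+b/3),90) for a,b in((497,208),(687,222))]
print("carcass front corners",u, "mid",(u[0]+u[1])/2)
E
python3 go.py | tail -1
```

```text
carcass front corners [array([ 563.01967546, -107.80870873,   90.        ]), array([ 543.65120781, -328.45883833,   90.        ])] mid [ 553.33544164 -218.13377353   90.        ]
```

Request:
arm_command(steps=[[0,25,0,0,0],[0,45,0,0,0],[0,52,0,0,0],[0,57,0,0,0],[0,62,0,0,0],[0,67,0,0,0],[0,72,0,0,0],[0,77,0,0,0],[0,82,0,0,0],[0,87,0,0,0],[0,92,0,0,0],[0,95,0,0,0],[0,98,0,0,0],[0,100,0,0,0],[0,102,0,0,0],[0,102,0,0,0]])

```text
clock: 5.5
eef_pos: [530.0, -216.7, 64.4]
eef_rot: [-3.142, -0.0, -0.086]
wrist_force: [0.2, 1.0, -0.2]
finger_gap: 0.4
finger_force: 0.0
```

Request:
arm_command(steps=[[0,2,0,0,0],[0,4,0,0,0],[0,5,0,0,0],[0,5,0,0,0]])

```text
clock: 6.0
eef_pos: [531.1, -216.7, 64.4]
eef_rot: [-3.14, 0.01, -0.086]
wrist_force: [-36.3, 4.5, 22.8]
finger_gap: 0.3
finger_force: 18.5
```

Request:
arm_command(steps=[[0,-10,0,0,0],[0,-35,0,0,0],[0,-60,0,0,0],[0,-60,0,-50,0],[0,-60,0,-100,0],[0,-60,0,-150,0],[0,-30,0,-200,0],[0,10,-5,-240,0],[0,50,-7,-270,0],[0,80,-20,-270,-2],[0,75,-65,-270,-4.9],[0,71,-110,-270,-4.9],[0,67,-155,-270,-4.9],[0,64,-200,-270,-4.9],[0,60,-245,-270,-4.9],[0,56,-290,-270,-4.9],[0,52,-335,-270,-4.9],[0,48,-380,-270,-4.9],[0,45,-412,-270,-4.9],[0,45,-412,-270,-4.9]])

```text
clock: 8.5
eef_pos: [614.6, 191.5, 334.1]
eef_rot: [-3.141, 0.0, 0.003]
wrist_force: [0.1, -0.8, -0.3]
finger_gap: 0.8
finger_force: 0.0
```

```bash
cat > look.py <<'E'
import sys
from cell import imaging, monitor
import cv2,numpy as np
k=sys.argv[1]; print(monitor.read_state()["eef_pos"])
for n in("scene","top"):
    p=imaging.camera(n); np.savez(f"{n}{k}.npz",img=p["img"]); cv2.imwrite(f"pics/{n}{k}.png",p["img"][:,:,::-1])
a=cv2.imread(f"pics/scene{k}.png")[100:300,170:370]; b=cv2.imread(f"pics/top{k}.png")[100:300,150:370]
cv2.imwrite(f"pics/c{k}.png",cv2.resize(np.hstack([a,b]),(798,380),interpolation=2))
E
python3 look.py 1
```

```text
[614.60661032 191.51813767 334.06954918]
```

View pics/c1.png

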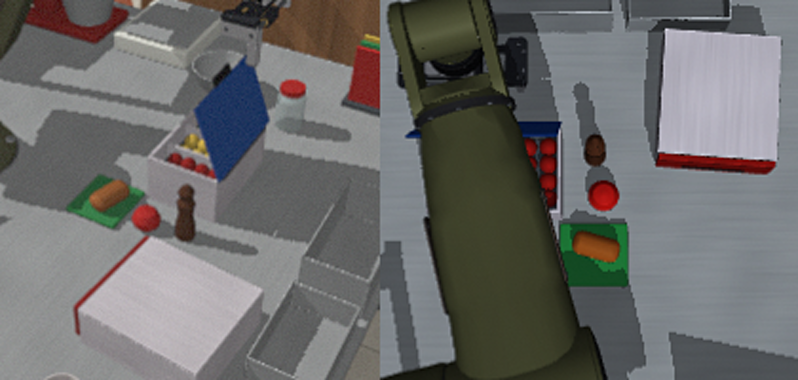

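Drawer is shut (red front flush in both views), and the gripper is above and behind the lid. Next I descend behind it and sweep along its arc.

Request:
arm_command(steps=[[0,0,0,30,0],[0,0,0,60,0],[0,0,0,76,0],[0,-15,0,76,0],[0,-25,0,76,0],[0,-31,0,76,0],[0,-37,0,76,0],[0,-44,0,78,0],[0,-51,0,81,0],[0,-57,0,84,0],[0,-63,0,87,0],[0,-68,0,90,0],[0,-74,0,94,0],[0,-79,0,98,0],[0,-85,0,103,0]])

```text
clock: 10.48
eef_pos: [529.6, 189.5, 231.2]
eef_rot: [-3.141, -0.0, -0.0]
wrist_force: [1.7, 1.2, 0.1]
finger_gap: 0.5
finger_force: 0.8
```

```bash
python3 look.py 2
```

```text
[529.55518965 189.53556983 231.24452241]
```

View pics/c2.png

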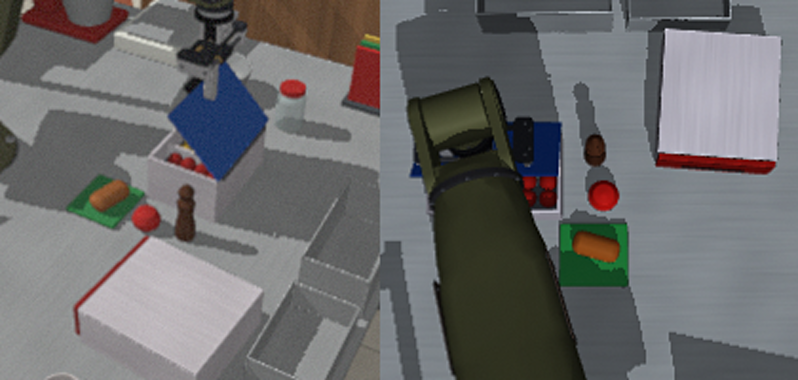

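The lid follows the fingertips, at about 0.8 rad now, and loose things are unmoved. I continue the arc.

Request:
arm_command(steps=[[0,-5,0,4.5,0],[0,-10,0,9,0],[0,-14,0,14,0],[0,-18.5,0,19,0],[0,-22,0,25,0],[0,-26,0,30.5,0],[0,-29.5,0,36,0],[0,-33,0,42,0],[0,-36,0,48,0],[0,-38,0,55,0],[0,-40,0,61,0],[0,-42,0,68,0],[0,-44,0,74,0],[0,-45,0,80,0],[0,-45,0,85,0],[0,-46,0,89,0],[0,-46,0,92,0],[0,-46,0,93,0]])

```text
clock: 12.82
eef_pos: [483.8, 189.5, 138.2]
eef_rot: [3.142, 0.0, -0.0]
wrist_force: [-0.2, -0.3, 1.6]
finger_gap: 0.6
finger_force: 0.6
```

Request:
arm_command(steps=[[0,0,0,1,0],[0,0,0,2,0],[0,0,0,3,0],[0,0,0,3,0]])

```text
clock: 13.32
eef_pos: [484.0, 189.5, 137.0]
eef_rot: [-3.141, -0.001, -0.0]
wrist_force: [-9.6, -3.5, 19.4]
finger_gap: 0.5
finger_force: 9.6
```

The downward force rose at TCP z = 137 mm, exactly the shut lid's height. I retreat and check.

Request:
arm_command(steps=[[0,0,0,-10,0],[0,0,0,-50,0],[0,0,0,-100,0],[0,0,0,-150,0],[0,0,0,-190,0],[0,-20,40,-190,0],[0,-40,80,-190,0],[0,-60,120,-190,0],[0,-80,160,-190,0],[0,-100,200,-190,0],[0,-120,240,-190,0],[0,-120,285,-190,0],[0,-120,330,-190,0],[0,-120,375,-190,0],[0,-120,420,-190,0],[0,-120,460,-190,0],[0,-120,460,-190,0],[0,-120,460,-190,0]])

```text
clock: 15.58
eef_pos: [363.8, -270.1, 325.5]
eef_rot: [-3.141, -0.0, -0.0]
wrist_force: [0.6, -0.0, -0.1]
finger_gap: 0.2
finger_force: 0.0
```

```bash
python3 look.py 3
```

```text
[ 363.76683477 -270.05867418  325.5217242 ]
```

View pics/c3.png

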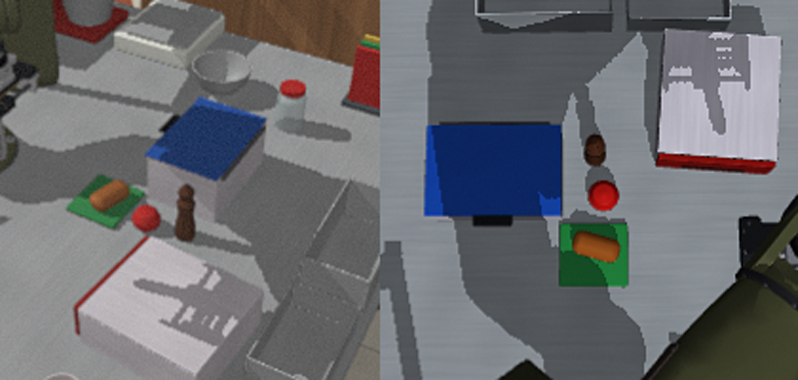

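The lid lies flat on its box, the drawer is flush, and the loose things have not moved. I'm handing in.

```bash
python3 -c "
from cell import job
print(job.sign_off())"
```

```text
the job is handed in; nothing more can be done
None
```

I pushed the drawer home and the lid shut, moved the arm clear and handed the job in; the last pictures show both closed and no loose thing in view moved, but the sign-off gave no verdict.

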